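Restock the empty pockets of the lens-carton rack

TASK

Two of the six pockets of the sloped lens-carton rack are empty: put one spare carton from the clear tote into each empty pocket, white-banded end up and pushed fully home, and let go. Leave the third spare standing in the tote, and do not disturb the cartons already in the rack, the lens-cleaner bottle, the spectacle case or the pen cup.

Things in the scene. Friction and masses are not known exactly. Their poses are not given: they have to be found in the camera images.
- rack: fixed grey carton rack on a blue base 130 (x) x 310 (y) x 8 mm (centre at x = +50 mm); origin on the bench, z up, y along its row of six pockets (47 mm pitch, 4 mm dividers and walls, orange floors), open side to its -x, roughly towards the robot. All pockets lean 25 degrees that way: their axis, floor to mouth, is (-0.423, 0, 0.906) in its frame. It stands on the left or on the right
- lamp (a point): middle of the rack's white lamp bar, a fixed obstacle 34 (x) x 308 (y) x 33 mm over the rack's rear, on two posts 14 x 8 mm at its ends, y = +-150 mm; axes as the rack's
- tote: fixed shallow clear tote, open on top, 210 (x) x 152 (y) x 40 mm high, walls and floor 4 mm; origin at the centre of its underside, on the bench. It stands on the side where the rack is not; three spare cartons and the cleaner bottle stand in it in any order, in two rows 100 mm apart along its x, turned up to 0.3 rad from it
- cleaner: amber lens-cleaner bottle with a white cap, 36 mm diameter, 100 mm tall, standing in the tote; origin at the centre of its base; leave alone
- case: black spectacle case lying on the bench, 56 (x) x 150 (y) x 36 mm high; origin at the centre of its underside; leave alone
- pencup: dark steel pen cup, 72 mm diameter, 95 mm high, pens up to 120 mm; origin at the centre of its base; leave alone
- pocket0 (a point): centre of the floor of the rack's pocket 0 (0 at the rack's -y end, 5 at its +y end); point axes as the rack's, not leaning. The pocket is 51 mm across the row (along (0.906, 0, 0.423)), 43 mm along the row and 45 mm deep along its leaning axis; a seated carton has its 44 mm side across the row, stands 45 mm out, 11 mm from its neighbours, its origin within 5 mm of this point
- pocket1 (a point): centre of the floor of the rack's pocket 1 (0 at the rack's -y end, 5 at its +y end); point axes as the rack's, not leaning. The pocket is 51 mm across the row (along (0.906, 0, 0.423)), 43 mm along the row and 45 mm deep along its leaning axis; a seated carton has its 44 mm side across the row, stands 45 mm out, 11 mm from its neighbours, its origin within 5 mm of this point
- pocket2 (a point): centre of the floor of the rack's pocket 2 (0 at the rack's -y end, 5 at its +y end); point axes as the rack's, not leaning. The pocket is 51 mm across the row (along (0.906, 0, 0.423)), 43 mm along the row and 45 mm deep along its leaning axis; a seated carton has its 44 mm side across the row, stands 45 mm out, 11 mm from its neighbours, its origin within 5 mm of this point
- pocket3 (a point): centre of the floor of the rack's pocket 3 (0 at the rack's -y end, 5 at its +y end); point axes as the rack's, not leaning. The pocket is 51 mm across the row (along (0.906, 0, 0.423)), 43 mm along the row and 45 mm deep along its leaning axis; a seated carton has its 44 mm side across the row, stands 45 mm out, 11 mm from its neighbours, its origin within 5 mm of this point
- pocket4 (a point): centre of the floor of the rack's pocket 4 (0 at the rack's -y end, 5 at its +y end); point axes as the rack's, not leaning. The pocket is 51 mm across the row (along (0.906, 0, 0.423)), 43 mm along the row and 45 mm deep along its leaning axis; a seated carton has its 44 mm side across the row, stands 45 mm out, 11 mm from its neighbours, its origin within 5 mm of this point
- pocket5 (a point): centre of the floor of the rack's pocket 5 (0 at the rack's -y end, 5 at its +y end); point axes as the rack's, not leaning. The pocket is 51 mm across the row (along (0.906, 0, 0.423)), 43 mm along the row and 45 mm deep along its leaning axis; a seated carton has its 44 mm side across the row, stands 45 mm out, 11 mm from its neighbours, its origin within 5 mm of this point
- carton1: contact-lens carton, blue, with a white band round its top end and a thin green stripe below it, a rigid block 44 (its x) x 36 (its y) x 90 (its z) mm, about 60 g; origin at the centre of its plain bottom end, z towards the white end. It starts seated in one of the rack's pockets, leaning with it, its x across the row; which pocket varies
- carton2: contact-lens carton, blue, with a white band round its top end and a thin green stripe below it, a rigid block 44 (its x) x 36 (its y) x 90 (its z) mm, about 60 g; origin at the centre of its plain bottom end, z towards the white end. It starts seated in one of the rack's pockets, leaning with it, its x across the row; which pocket varies
- carton3: contact-lens carton, blue, with a white band round its top end and a thin green stripe below it, a rigid block 44 (its x) x 36 (its y) x 90 (its z) mm, about 60 g; origin at the centre of its plain bottom end, z towards the white end. It starts seated in one of the rack's pockets, leaning with it, its x across the row; which pocket varies
- carton4: contact-lens carton, blue, with a white band round its top end and a thin green stripe below it, a rigid block 44 (its x) x 36 (its y) x 90 (its z) mm, about 60 g; origin at the centre of its plain bottom end, z towards the white end. It starts seated in one of the rack's pockets, leaning with it, its x across the row; which pocket varies
- carton5: contact-lens carton, blue, with a white band round its top end and a thin green stripe below it, a rigid block 44 (its x) x 36 (its y) x 90 (its z) mm, about 60 g; origin at the centre of its plain bottom end, z towards the white end. A spare: it starts standing upright in the tote
- carton6: contact-lens carton, blue, with a white band round its top end and a thin green stripe below it, a rigid block 44 (its x) x 36 (its y) x 90 (its z) mm, about 60 g; origin at the centre of its plain bottom end, z towards the white end. A spare: it starts standing upright in the tote
- carton7: contact-lens carton, blue, with a white band round its top end and a thin green stripe below it, a rigid block 44 (its x) x 36 (its y) x 90 (its z) mm, about 60 g; origin at the centre of its plain bottom end, z towards the white end. A spare: it starts standing upright in the tote
Not all that is in view belongs to the job. What is shaped like the carton4 but purple or turquoise is not meant.

How it is judged:
By the outcome, as a careful person would: the job done as asked, in the order asked, and still so for the second after the job is handed in, with the robot touching nothing.
It also fails if it takes over 67 s, if anything falls off the work surface, if the arm or the gripper's body presses on something with over 40 N, if the wrist force passes 120 N, or if a joint passes its speed limit or range.

ROBOT

A 6-joint arm with a two-finger parallel gripper is mounted at the origin on the work surface. World frame = base frame: x ahead of the robot, y to its left, z up, the work surface at z = 0. Lengths are in m, angles in rad, forces in N, time in s.
With the tool pointing down it reaches from about 0.35 to 0.775 m from the base axis. Payload 5.5 kg.
Tool frame: the origin (TCP) lies midway between the tips of the shut fingers; the grasp point (between the pads) lies 19 mm behind it; z points along the fingers, y is the line along which they close (so a half turn about z gives the same grasp; the last joint's range is limited). The gripper opens to 85 mm and grips with 20 to 120 N. Pads are 22 mm wide; open, the fingers measure 114 mm over their backs; the gripper's body (76 mm by 85 mm) begins 54 mm behind the grasp point. The pads swing forward as they close: fully open they stand 13 mm farther back than shut.
Start: joints at [-0.14, 0.313, 0.046, 1.304, 0, 1.431], TCP at [0.575, -0, 0.231] pointing down, gripper open.
Joint ranges: [-2.76, 2.76], [-0.86, 1.69], [-1.03, 1.26], [-2.2, 2.34], [-1.47, 1.5], [-3.14, 3.14]. Speed limits (rad/s): [2.57, 2.57, 3.14, 3.14, 3.14, 3.14].

INTERFACE

Orientations are given as a unit quaternion [w, x, y, z].
In Python, from workcell import telemetry, imaging, env gives the robot as it stands. The module is installed in compiled form; this text tells all that it offers.
- The arm moves only by the tool step_arm, never from a script. Its argument "moves" is a list of rows, each a list of 3 entries, a list of its own where there are three numbers: the shift along the tool's x, y, z in mm, then the turn, a rotation vector about the tool's x, y, z in rad, then the finger opening in mm, from 0 to 85.4. A call has 1 to 8 rows; each row is the pose to reach, as a shift and turn from the pose commanded when the call began, along the tool's axes at that moment; what a row does not reach only later rows make up. A row lasts 1/12 s, in which the tool goes at most 41.7 mm and 7.16 degrees, less where a joint would pass 70% of its speed; a pose out of reach is approached as far as the arm can. A call with a gripper value outside its range is refused whole. The fingers move at their own pace and stop on an object; "grip_force" is the grip in N (left out, the last holds). Time passes only in rows, so rows that repeat a pose let the fingers close. It gives the time, the measured TCP pose, the force, the opening and the grip force at its end, in the units of the state.
- telemetry.get_state(): the state, without advancing time (a new reading comes with each control period).
- imaging.read_camera(name): name is "scene" or "side" or "wrist"; returns the picture (384x512x3 uint8, red, green, blue); there is no depth.
- imaging.camera_params(name): a dict with "camera_matrix" (3x3 intrinsics, pixels), "pose" (4x4, takes a point from camera to world coordinates). Camera axes: x right, y up, looking along -z (the intrinsics and any distortion apply to the point x, -y, -z); pixel columns grow to the right and rows downward; lengths in m; the calibration is good to about 2 mm. The wrist camera is an equidistant fisheye: a pixel r from the principal point sees the ray r / f radians off the axis. A picture is of the moment at which its call begins: read the wrist's pose just before it. camera_params takes no time and is no camera call; for the wrist camera it gives the pose at the moment of the call.
- env.hand_in(): hands the job in; it is judged then, once.
The state is a dict: "clock": time; "joint_pos": joint angles; "qvel": joint speeds; "tau": joint torques, N m; "tcp_pos": TCP position; "orientation": TCP orientation; "wrist_force": force on the tool from outside, world axes, zero at the start; "ft_torque": the same for the moment, N m; "finger_gap": finger opening in m; "grip_force": force on a finger pad.
Only numpy, scipy, OpenCV 4.12 (cv2) and the standard library are available. Lean on these libraries where they do the work, as an engineer would, in place of code of your own. Each camera call takes 0.05 s, during which the arm holds its last target. There are 200 camera calls.

## Working session

There is one attempt and no reset: what is moved stays moved. The work goes in short steps, Python scripts to look and compute and a tool call to move; the robot and the scene stay as the last step left them, time stands still between calls to the robot, and variables do not carry over. Pictures are saved under pics/ and viewed, at most 10 in all, crops included, and the job is handed in when it is done.

Besides the shell and the picture viewer there is one more tool, called after "Request:" as name(argument=value, ...) on one line, values as JSON. step_arm: Moves the arm, as the interface text tells. Its arguments: {"type":"object","properties":{"moves":{"type":"array"},"grip_force":{"type":"number"}},"required":["moves"]}

```bash
mkdir -p pics; python3 - <<'E'
from workcell import telemetry, imaging
import cv2,numpy as np
np.set_printoptions(precision=4,suppress=True)
print(telemetry.get_state())
ims=[]
for n in ["scene","side","wrist"]:
    p=imaging.camera_params(n);im=imaging.read_camera(n);print(n,p)
    np.save(f"pics/{n}0.npy",im); cv2.imwrite(f"pics/{n}0.png",im[...,::-1])
a=cv2.imread("pics/scene0.png");b=cv2.imread("pics/side0.png")
cv2.imwrite("pics/a0.png",cv2.resize(a,(800,600)));cv2.imwrite("pics/b0.png",cv2.resize(b,(800,600)))
E
```

```text
{'clock': 0.0, 'joint_pos': array([-0.1396,  0.314 ,  0.0449,  1.3036, -0.    ,  1.4312]), 'qvel': array([ 0.0002,  0.001 , -0.001 ,  0.0013, -0.0009, -0.0019]), 'tau': array([ -0.0029, -48.0629,  29.8531,   0.0195,  -0.0004,  -0.    ]), 'tcp_pos': array([0.5745, 0.0001, 0.2304]), 'orientation': array([-0.0008,  0.7071,  0.7071, -0.0006]), 'wrist_force': array([ 0.2677,  0.6519, -0.0423]), 'ft_torque': array([-0.0308,  0.0231,  0.0486]), 'grip_force': 0.0, 'finger_gap': 0.08545226350424281}
scene {'camera_matrix': array([[347.2958,   0.    , 255.3287],
       [  0.    , 347.2958, 188.378 ],
       [  0.    ,   0.    ,   1.    ]]), 'pose': array([[ 0.6667, -0.4534,  0.5915,  1.247 ],
       [ 0.7451,  0.4248, -0.5142, -0.5682],
       [-0.0181,  0.7835,  0.6211,  0.8027],
       [ 0.    ,  0.    ,  0.    ,  1.    ]])}
side {'camera_matrix': array([[404.4359,   0.    , 262.6777],
       [  0.    , 404.4359, 187.895 ],
       [  0.    ,   0.    ,   1.    ]]), 'pose': array([[-0.9455,  0.2369, -0.2232,  0.377 ],
       [-0.3249, -0.647 ,  0.6898,  0.8044],
       [ 0.019 ,  0.7248,  0.6887,  0.9866],
       [ 0.    ,  0.    ,  0.    ,  1.    ]])}
wrist {'camera_matrix': array([[297.3186,   0.    , 258.733 ],
       [  0.    , 297.3186, 194.3944],
       [  0.    ,   0.    ,   1.    ]]), 'pose': array([[ 1.    , -0.0005,  0.002 ,  0.5741],
       [-0.0001,  0.9552,  0.2959,  0.0756],
       [-0.0021, -0.2959,  0.9552,  0.372 ],
       [ 0.    ,  0.    ,  0.    ,  1.    ]])}
```

View pics/a0.png

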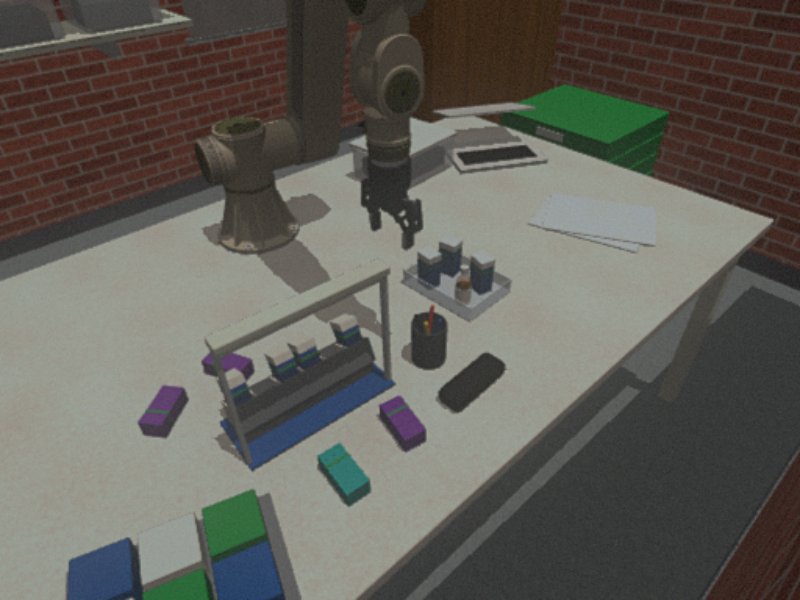

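View pics/b0.png

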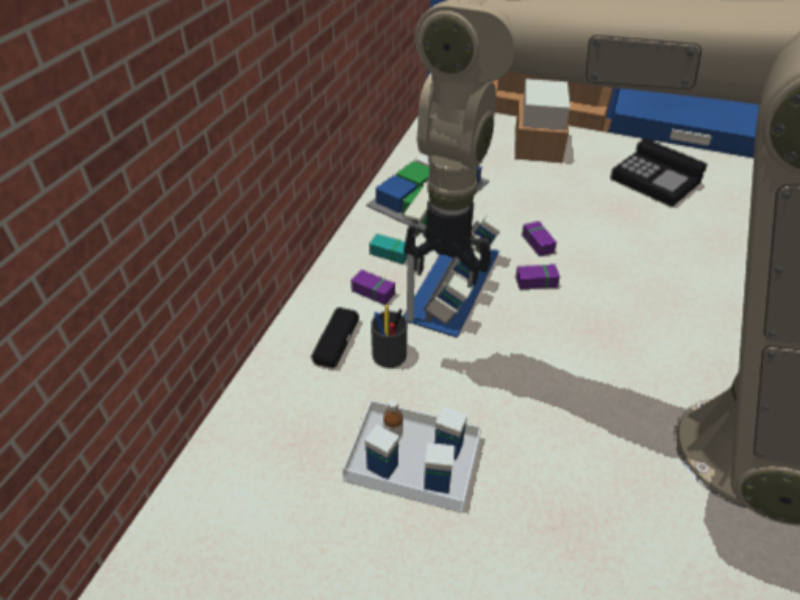

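Side view: three blue/white spares in the tote at (382,450), (440,465) and (450,430), with the bottle at (393,420). Scene view: rack cartons at (235,385), (283,362), (305,350) and (347,330), so pockets 1 and 4 look empty. The purple and turquoise boxes are decoys lying on the bench.

```bash
cat > h.py <<'E'
import numpy as np, cv2
from scipy.spatial.transform import Rotation as R
from workcell import telemetry, imaging, env
np.set_printoptions(precision=4,suppress=True)
def rays(n,uv,p):
    K=p["camera_matrix"];uv=np.atleast_2d(uv).astype(float)
    q=(uv-K[:2,2])/K[0,0]
    if n=="wrist":
        r=np.linalg.norm(q,axis=1,keepdims=True);q=q/np.maximum(r,1e-9)
        d=np.c_[q*np.sin(r),np.cos(r)]
    else: d=np.c_[q,np.ones(len(q))]
    return (d*[1,-1,-1])@p["pose"][:3,:3].T
def plane(n,uv,p,z):
    d=rays(n,uv,p);o=p["pose"][:3,3]
    return o+d*((z-o[2])/d[:,2])[:,None]
def proj(n,P,p):
    T=p["pose"];c=(np.atleast_2d(P)-T[:3,3])@T[:3,:3]*[1,-1,-1];K=p["camera_matrix"]
    if n=="wrist":
        s=np.linalg.norm(c[:,:2],axis=1);th=np.arctan2(s,c[:,2]);q=c[:,:2]*(th/np.maximum(s,1e-9))[:,None]
    else: q=c[:,:2]/c[:,2:]
    return q*K[0,0]+K[:2,2]
def look(n,f):
    p=imaging.camera_params(n);im=imaging.read_camera(n)
    np.savez(f"pics/{f}.npz",im=im,K=p["camera_matrix"],pose=p["pose"]);return im,p
def load(f):
    z=np.load(f"pics/{f}.npz");return z["im"],{"camera_matrix":z["K"],"pose":z["pose"]}
def quat(): 
    s=telemetry.get_state();return s,R.from_quat(np.roll(s["orientation"],-1))
E
python3 - <<'E'
from h import *
im=cv2.imread("pics/wrist0.png");cv2.imwrite("pics/c0.png",cv2.resize(im,(800,600)))
ps=imaging.camera_params("side");pc=imaging.camera_params("scene")
k=.64
# tops of spares (side), white top face centres rough
print(plane("side",np.array([[382,437],[440,455],[451,418]])*k,ps,.094))
print("tote corners rim",plane("side",np.array([[373,403],[481,429],[467,505],[346,470]])*k,ps,.04))
print("base rear corners",plane("scene",np.array([[250,467],[395,383],[222,422]])*k,pc,.008))
E
```

```text
[[0.5986 0.2521 0.094 ]
 [0.4982 0.2524 0.094 ]
 [0.5016 0.1772 0.094 ]]
tote corners rim [[0.6536 0.1559 0.04  ]
 [0.4522 0.1438 0.04  ]
 [0.4374 0.2927 0.04  ]
 [0.6457 0.2997 0.04  ]]
base rear corners [[ 0.6682 -0.408   0.008 ]
 [ 0.6928 -0.102   0.008 ]
 [ 0.5489 -0.3979  0.008 ]]
```

View pics/c0.png

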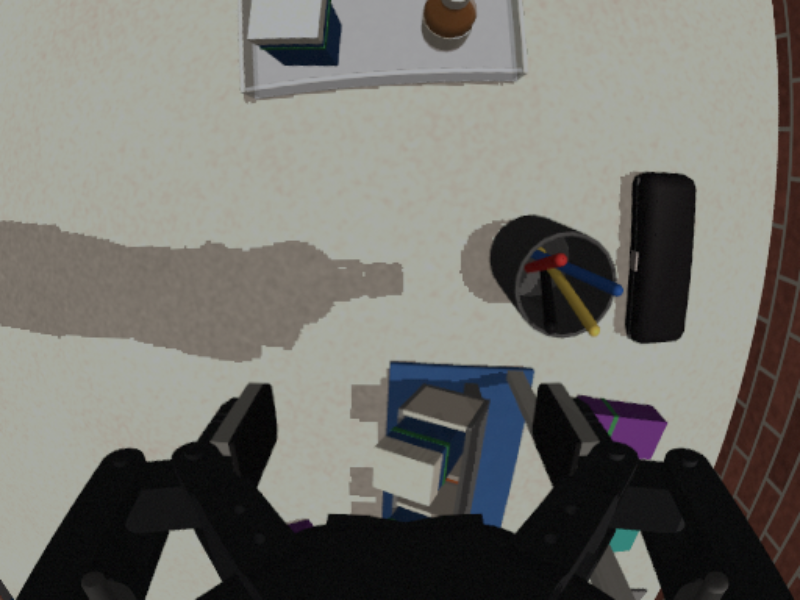

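Wrist view: the tote edge is at the top, pen cup at (560,270), case at (660,255). The rack is at the bottom, with pocket 5 filled at (420,450) and the orange floor of empty pocket 4 showing at (452,482). I'm moving over the tote for a closer look.

Request:
step_arm(moves=[[[40,-8,-5],[0,0,0],85],[[80,-16,-10],[0,0,0],85],[[120,-24,-15],[0,0,0],85],[[160,-32,-20],[0,0,0],85],[[195,-40,-25],[0,0,0],85],[[220,-45,-30],[0,0,0],85],[[220,-45,-30],[0,0,0],85],[[220,-45,-30],[0,0,0],85]])

```text
clock: 0.82
tcp_pos: [0.5296, 0.2213, 0.2613]
orientation: [0.0, 0.706, 0.708, -0.0]
wrist_force: [0.3, -0.7, -0.0]
finger_gap: 0.0852
grip_force: 0.0
```

```bash
python3 - <<'E'
from h import *
s,r=quat();print(s["tcp_pos"],s["orientation"])
im,p=look("wrist","w1")
hsv=cv2.cvtColor(im,cv2.COLOR_RGB2HSV)
m=((hsv[...,1]<45)&(hsv[...,2]>190)).astype(np.uint8)
v=cv2.resize(im[...,::-1],(800,600));cv2.imwrite("pics/w1.png",v)
print("percentiles V",np.percentile(hsv[...,2],[25,50,75,90,97]))
for q in [(0.4982,.2524,.094),(.5986,.2521,.094),(.5016,.1772,.094)]:
    u=proj("wrist",q,p)[0];print(u,im[int(u[1]),int(u[0])] if 0<u[1]<384 and 0<u[0]<512 else None)
E
```

```text
[0.5296 0.2213 0.2613] [ 0.0002  0.706   0.7082 -0.    ]
percentiles V [ 67. 148. 150. 150. 151.]
[229.5963 147.5941] [147 150 150]
[324.4939 148.7776] [148 151 150]
[234.1934 214.8193] [148 150 150]
```

View pics/w1.png

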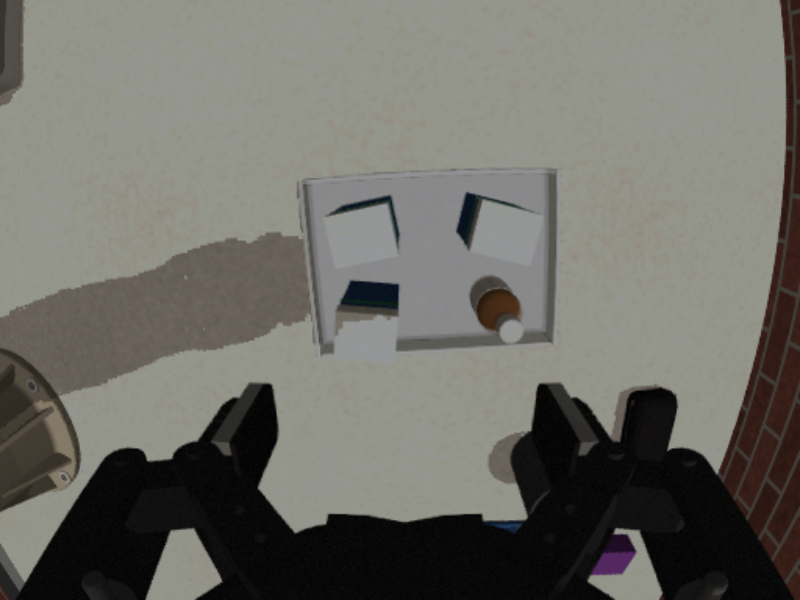

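Wrist view: spares B at (362,232), A at (506,230) and C at (366,338), bottle at (500,312). I'll take B and C and leave A. Next I measure the tops by flood fill.

```bash
python3 - <<'E'
from h import *
im,p=load("w1")
def rect(pts):
    (c,sz,a)=cv2.minAreaRect((pts[:,:2]*1000).astype(np.float32));return np.array(c),np.array(sz),a
for nm,seed in dict(B=(231,150),C=(234,217),A=(324,148)).items():
    mk=np.zeros((386,514),np.uint8)
    cv2.floodFill(im.copy(),mk,seed,0,(5,)*3,(5,)*3,4|cv2.FLOODFILL_FIXED_RANGE|cv2.FLOODFILL_MASK_ONLY|(255<<8))
    m=cv2.morphologyEx(mk[1:-1,1:-1],cv2.MORPH_OPEN,np.ones((5,5)))
    c=max(cv2.findContours(m,0,1)[0],key=cv2.contourArea)[:,0]
    print(nm,cv2.contourArea(c),rect(plane("wrist",c,p,.094)))
k=.64
print("manual")
for nm,c in dict(B=[(326,217),(390,203),(399,250),(335,267)],C=[(336,321),(398,316),(397,360),(335,359)],A=[(480,198),(543,214),(532,264),(468,246)]).items():
    q=plane("wrist",np.array(c)*k,p,.094);print(nm,rect(q)); e=q[1]-q[0]+q[2]-q[3];print("xaxis yaw",np.arctan2(e[1],e[0]),q.mean(0))
E
```

```text
B 1198.0 (array([498.9286, 248.5115]), array([43.5875, 35.842 ]), 11.909576416015625)
C 914.5 (array([500.569 , 174.5955]), array([34.8334, 43.5387]), 86.64750671386719)
A 1180.0 (array([598.5078, 251.6471]), array([35.7058, 43.5299]), 77.74568939208984)
manual
B (array([500.2811, 249.1433]), array([46.0164, 34.8909]), 11.801365852355957)
xaxis yaw 0.23396980781229076 [0.5005 0.2498 0.094 ]
C (array([501.4302, 175.3783]), array([33.8097, 45.9425]), 89.58602905273438)
xaxis yaw 0.040500515672376156 [0.5018 0.1743 0.094 ]
A (array([598.4908, 252.9029]), array([35.7077, 47.3133]), 77.66305541992188)
xaxis yaw -0.23049140843590113 [0.5981 0.2533 0.094 ]
```

Request:
step_arm(moves=[[[20,-20,20],[0,0,-0.1],70],[[28,-30,55],[0,0,-0.2],70],[[28,-30,95],[0,0,-0.208],70],[[28,-30,135],[0,0,-0.208],70],[[28,-30,170],[0,0,-0.208],70],[[28,-30,195],[0,0,-0.208],70],[[28,-30,208],[0,0,-0.208],70],[[28,-30,208],[0,0,-0.208],70]], grip_force=40)

```text
clock: 1.53
tcp_pos: [0.4974, 0.2452, 0.0492]
orientation: [-0.002, 0.631, 0.776, -0.003]
wrist_force: [-0.5, 0.2, -0.1]
finger_gap: 0.0697
grip_force: 0.0
```

Request:
step_arm(moves=[[[0,0,0],[0,0,0],30],[[0,0,0],[0,0,0],30],[[0,0,0],[0,0,0],30],[[0,0,0],[0,0,0],30],[[0,0,0],[0,0,0],30],[[0,0,0],[0,0,0],30]])

```text
clock: 2.03
tcp_pos: [0.501, 0.2481, 0.0545]
orientation: [0.001, 0.63, 0.777, 0.001]
wrist_force: [-0.6, -1.1, 3.6]
finger_gap: 0.0434
grip_force: 45.7
```

```bash
python3 - <<'E'
from h import *
pc=imaging.camera_params("scene");k=.64
b=plane("scene",np.array([[249,460],[389,378]])*k,pc,.008);print("post bases",b)
y=np.array([-.08,.9968]);yv=b[1]-b[0];yv=yv/np.linalg.norm(yv);print("ydir",yv)
# top of lamp above posts: least-squares z on each vertical line
for bb,u in zip(b,[(215,345),(386,268)]):
    d=rays("scene",np.array(u)*k,pc)[0];o=pc["pose"][:3,3]
    A=np.c_[d,[0,0,-1]];s=np.linalg.lstsq(A,np.r_[bb[:2],0]-o,rcond=None)[0];print("lamp top z",s[1],"ray pt",o+d*s[0])
# carton tops: rough, row plane: carton top centres; assume z ~.1..14
for z in (.1,.12,.14): print(z,plane("scene",np.array([[235,378],[281,355],[304,343],[346,323]])*k,pc,z))
E
```

```text
post bases [[ 0.6548 -0.4022  0.008 ]
 [ 0.6749 -0.102   0.008 ]]
ydir [0.0668 0.9978 0.    ]
lamp top z 0.2779156443546678 ray pt [ 0.6557 -0.3989  0.2779]
lamp top z 0.2748597284350549 ray pt [ 0.6767 -0.0997  0.2749]
0.1 [[ 0.557  -0.3548  0.1   ]
 [ 0.5632 -0.2643  0.1   ]
 [ 0.5653 -0.2152  0.1   ]
 [ 0.5741 -0.1225  0.1   ]]
0.12 [[ 0.5766 -0.3609  0.12  ]
 [ 0.5826 -0.273   0.12  ]
 [ 0.5847 -0.2252  0.12  ]
 [ 0.5932 -0.1352  0.12  ]]
0.14 [[ 0.5963 -0.367   0.14  ]
 [ 0.6021 -0.2816  0.14  ]
 [ 0.6041 -0.2353  0.14  ]
 [ 0.6124 -0.1479  0.14  ]]
```

Request:
step_arm(moves=[[[0,0,-40],[0,0,0],30],[[0,0,-80],[0,0,0],30],[[-20,0,-120],[0,0,0],30],[[-60,0,-155],[0,0,0.05],30],[[-100,0,-185],[0,0,0.1],30],[[-140,0,-200],[0,0,0.15],30],[[-180,0,-200],[0,0,0.2],30]])

```text
clock: 2.62
tcp_pos: [0.5345, 0.0904, 0.2541]
orientation: [0.002, 0.704, 0.71, 0.002]
wrist_force: [0.7, 0.6, -1.1]
finger_gap: 0.0437
grip_force: 45.3
```

```bash
cat >> h.py <<'E'
def Rt(yaw,tilt=np.radians(25)):
    "tool axes for rack yaw: x along rack y, z into the pocket"
    c,s=np.cos(tilt),np.sin(tilt)
    return R.from_euler("z",yaw)*R.from_matrix(np.array([[0,c,s],[1,0,0],[0,s,-c]]))
def go(pos,Rg):
    s,r=quat();return (r.inv().apply(np.array(pos)-s["tcp_pos"])*1000).round(1),(r.inv()*Rg).as_rotvec().round(3)
E
python3 - <<'E'
from h import *
print(go((.518,-.306,.20),Rt(-.075)))
E
```

```text
(array([-396.3,  -20. ,   53.8]), array([-0.43 , -0.019,  0.081]))
```

Request:
step_arm(moves=[[[-40,-2,0],[0,0,0.02],30],[[-80,-4,0],[-0.05,0,0.04],30],[[-120,-6,0],[-0.1,0,0.06],30],[[-160,-10,0],[-0.2,-0.01,0.08],30],[[-200,-12,5],[-0.3,-0.015,0.08],30],[[-240,-15,10],[-0.4,-0.019,0.081],30],[[-280,-17,20],[-0.43,-0.019,0.081],30],[[-320,-20,25],[-0.43,-0.019,0.081],30]])

```text
clock: 3.28
tcp_pos: [0.5124, -0.2291, 0.2236]
orientation: [0.157, 0.716, 0.664, 0.145]
wrist_force: [0.7, -0.3, -0.5]
finger_gap: 0.0433
grip_force: 45.2
```

```bash
python3 - <<'E'
from h import *
print(go((.518,-.306,.20),Rt(-.075)))
E
```

```text
(array([-76.2,   0.4,  26.3]), array([-0.006,  0.001,  0.   ]))
```

Request:
step_arm(moves=[[[-40,0,10],[0,0,0],30],[[-70,0,20],[0,0,0],30],[[-76,0,26],[0,0,0],30],[[-76,0,26],[0,0,0],30],[[-76,0,26],[0,0,0],30]])

```text
clock: 3.7
tcp_pos: [0.5203, -0.3052, 0.2007]
orientation: [0.156, 0.716, 0.664, 0.145]
wrist_force: [0.2, 0.6, -1.4]
finger_gap: 0.0434
grip_force: 45.2
```

```bash
python3 - <<'E'
from h import *
im,p=look("wrist","w2");s,r=quat();print(s["tcp_pos"],r.as_matrix())
cv2.imwrite("pics/w2.png",cv2.resize(im[...,::-1],(800,600)))
E
```

```text
[ 0.5206 -0.3045  0.2013] [[ 0.0737  0.9067  0.4153]
 [ 0.9973 -0.067  -0.0307]
 [-0.      0.4164 -0.9092]]
```

View pics/w2.png

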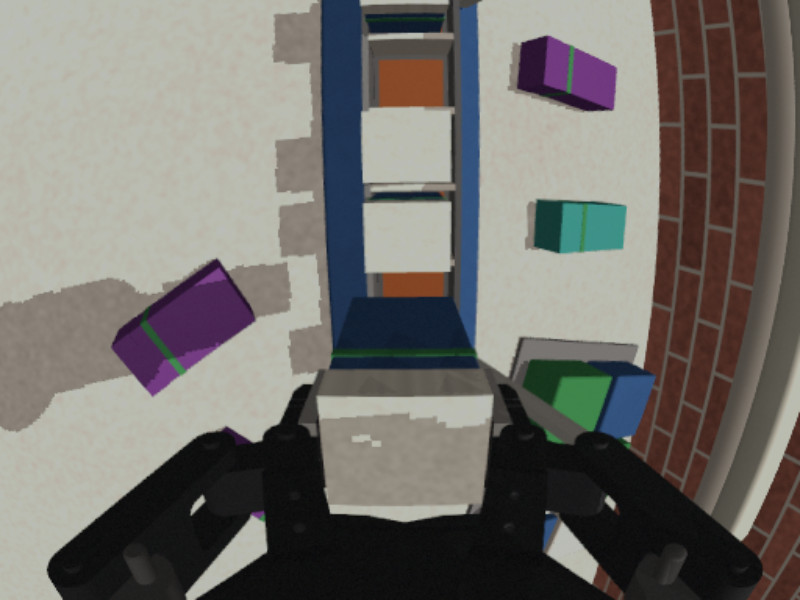

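Wrist view over the rack: seated cartons 3 at (407,145) and 2 at (407,236). Pocket 4's orange floor is at (410,82) and pocket 1's at (413,285), both empty. The held carton is at (405,400), with its bottom facing the rack.

```bash
cat >> h.py <<'E'
def tops(f,seeds,Rg,ref,d,tol=6):
    "flood-filled faces in plane at tool-frame depth d beyond ref; returns rects in tool axes (mm)"
    im,p=load(f);o=Rg.inv().apply(p["pose"][:3,3]-ref);out=[]
    for s in seeds:
        mk=np.zeros((386,514),np.uint8)
        cv2.floodFill(im.copy(),mk,s,0,(tol,)*3,(tol,)*3,4|cv2.FLOODFILL_FIXED_RANGE|cv2.FLOODFILL_MASK_ONLY|(255<<8))
        m=cv2.morphologyEx(mk[1:-1,1:-1],cv2.MORPH_OPEN,np.ones((5,5)))
        c=max(cv2.findContours(m,0,1)[0],key=cv2.contourArea)[:,0]
        r=Rg.inv().apply(rays("wrist",c,p));q=o+r*((d-o[2])/r[:,2])[:,None]
        out.append(cv2.minAreaRect((q[:,:2]*1000).astype(np.float32)))
    return out
E
python3 - <<'E'
from h import *
s,r=quat()
for d in (.09,.1,.11,.12):
    print(d,tops("w2",[(260,93),(260,151)],r,s["tcp_pos"],d))
im,p=load("w2");k=.64
o=r.inv().apply(p["pose"][:3,3]-s["tcp_pos"])
c=np.array([[361,108],[452,108],[452,182],[363,183],[364,201],[450,201],[451,271],[365,271]])*k
for d in (.1,.11):
  v=r.inv().apply(rays("wrist",c,p));print(((o+v*((d-o[2])/v[:,2])[:,None])*1000).round(1))
# held carton bottom edge (330,352)-(476,352) is the stripe; near bottom edge (350,297)-(462,297)
print("bottom edge proj check", [((o+v*((.05-o[2])/v[:,2])[:,None])*1000).round(1) for v in [r.inv().apply(rays("wrist",np.array([[350,297],[464,297]])*k,p))]])
E
```

```text
0.09 [((84.71810150146484, -0.9933052062988281), (36.787567138671875, 42.2332878112793), 0.3400093913078308), ((38.243202209472656, -0.36418724060058594), (34.516502380371094, 42.70256423950195), 0.050073958933353424)]
0.1 [((85.14286804199219, -0.9801807403564453), (38.37686538696289, 44.05784606933594), 0.3400122821331024), ((36.66015625, -0.3238811492919922), (36.00767517089844, 44.54741668701172), 0.05009863153100014)]
0.11 [((85.567626953125, -0.9670619964599609), (39.966156005859375, 45.88240051269531), 0.3400149643421173), ((35.07710647583008, -0.2835807800292969), (37.498836517333984, 46.39226150512695), 0.05012133717536926)]
0.12 [((85.99239349365234, -0.9539394378662109), (41.555450439453125, 47.70695495605469), 0.3400174081325531), ((33.49407196044922, -0.24327850341796875), (38.99003219604492, 48.2370719909668), 0.050081755965948105)]
[[104.5 -23.6 100. ]
 [104.5  22.8 100. ]
 [ 65.7  23.  100. ]
 [ 65.2 -22.9 100. ]
 [ 55.8 -22.5 100. ]
 [ 55.8  22.1 100. ]
 [ 18.3  23.3 100. ]
 [ 18.4 -22.7 100. ]]
[[105.7 -24.5 110. ]
 [105.7  23.8 110. ]
 [ 65.3  24.  110. ]
 [ 64.8 -23.8 110. ]
 [ 55.  -23.4 110. ]
 [ 55.   23.1 110. ]
 [ 16.   24.3 110. ]
 [ 16.  -23.6 110. ]]
bottom edge proj check [array([[ 18.6, -25.1,  50. ],
       [ 18.5,  24.2,  50. ]])]
```

```bash
python3 - <<'E'
from h import *
im,p=load("w2");s,r=quat()
for x in (15,18,21):
  for d in (30,40,50): 
    P=s["tcp_pos"]+r.apply(np.array([[x,-22,d],[x,22,d],[x,-22,d-90],[x,22,d-90]])/1000.);print(x,d,(proj("wrist",P,p)/.64).round(0).tolist())
c=im[170:270,190:320];cv2.imwrite("pics/w2c.png",cv2.resize(c[...,::-1],None,fx=6,fy=6,interpolation=cv2.INTER_CUBIC))
E
```

```text
15 30 [[352.0, 320.0], [464.0, 320.0], [310.0, 456.0], [512.0, 456.0]]
15 40 [[355.0, 312.0], [461.0, 312.0], [317.0, 432.0], [504.0, 431.0]]
15 50 [[357.0, 305.0], [459.0, 305.0], [324.0, 411.0], [497.0, 410.0]]
18 30 [[352.0, 313.0], [465.0, 313.0], [308.0, 445.0], [514.0, 444.0]]
18 40 [[355.0, 305.0], [462.0, 305.0], [316.0, 421.0], [505.0, 421.0]]
18 50 [[357.0, 298.0], [459.0, 298.0], [323.0, 400.0], [498.0, 400.0]]
21 30 [[352.0, 306.0], [465.0, 305.0], [307.0, 434.0], [515.0, 433.0]]
21 40 [[354.0, 298.0], [462.0, 298.0], [315.0, 410.0], [506.0, 410.0]]
21 50 [[357.0, 292.0], [459.0, 291.0], [322.0, 390.0], [499.0, 390.0]]
```

View pics/w2c.png

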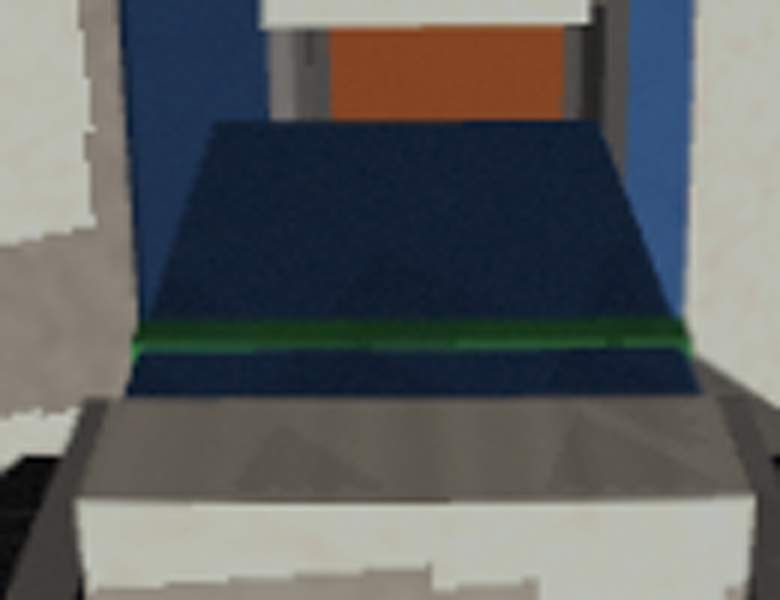

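Zoomed crop: the held carton's bottom edge runs from (352,297) to (453,297) and is centred about 0.9 mm off in tool x and -2.3 mm in tool y. Relative to it, pocket 1 lies at about (-10, +2) mm with about 135 mm of travel to the floor.

Request:
step_arm(moves=[[[-10,2,10],[0,0,0],30],[[-10,2,40],[0,0,0],30],[[-10,2,65],[0,0,0],30],[[-10,2,78],[0,0,0],30],[[-10,2,80],[0,0,0],30],[[-10,2,80],[0,0,0],30],[[-10,2,80],[0,0,0],30]])

```text
clock: 4.33
tcp_pos: [0.5558, -0.3177, 0.131]
orientation: [0.157, 0.715, 0.665, 0.145]
wrist_force: [-0.2, 0.0, 0.7]
finger_gap: 0.0439
grip_force: 45.2
```

```bash
python3 - <<'E'
from h import *
im,p=look("wrist","w3");s,r=quat();print(s["tcp_pos"],s["wrist_force"])
cv2.imwrite("pics/w3.png",cv2.resize(im[100:340,110:410,::-1],(800,640))[:600])
E
```

```text
[ 0.556  -0.3183  0.1315] [-0.2521  0.5552 -0.8066]
```

View pics/w3.png

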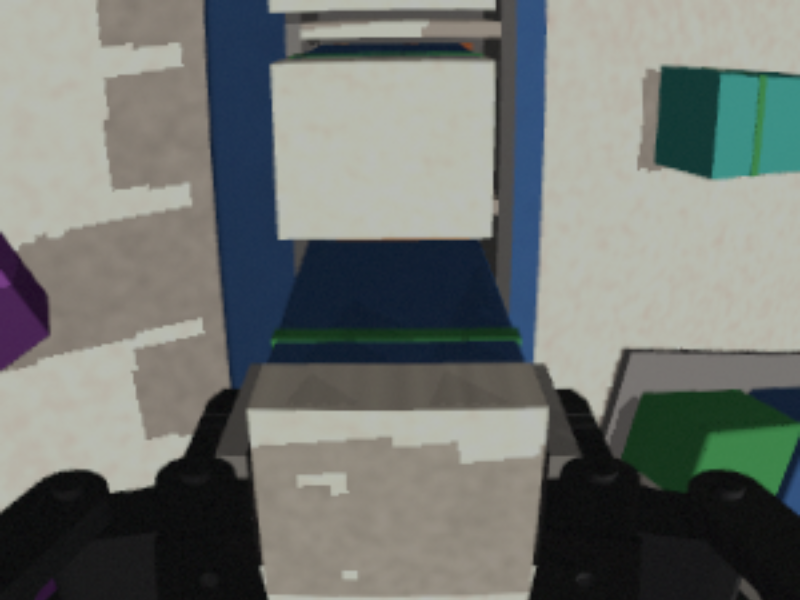

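```bash
python3 - <<'E'
from h import *
im,p=load("w3");s,r=quat();o=r.inv().apply(p["pose"][:3,3]-s["tcp_pos"])
def at(c,d):
    v=r.inv().apply(rays("wrist",np.array(c)/2.667+[110,100],p));return ((o+v*((d-o[2])/v[:,2])[:,None])*1000).round(1).tolist()
for d in (.01,.016,.022): print(d,at([[273,61],[494,59],[493,238],[278,239]],d))
for d in (-.036,-.0395,-.043): print("held",d,at([[249,408],[548,406]],d))
print(tops("w3",[(255,155)],r,s["tcp_pos"],.016))
E
```

```text
0.01 [[67.3, -25.1, 10.0], [67.5, 17.0, 10.0], [32.0, 17.8, 10.0], [31.8, -25.3, 10.0]]
0.016 [[66.9, -26.1, 16.0], [67.2, 17.8, 16.0], [30.2, 18.5, 16.0], [30.0, -26.3, 16.0]]
0.022 [[66.6, -27.0, 22.0], [66.9, 18.5, 22.0], [28.5, 19.3, 22.0], [28.3, -27.2, 22.0]]
held -0.036 [[18.4, -24.0, -36.0], [18.8, 21.6, -36.0]]
held -0.0395 [[20.3, -23.2, -39.5], [20.6, 20.8, -39.5]]
held -0.043 [[22.2, -22.5, -43.0], [22.5, 20.1, -43.0]]
[((48.41999816894531, -4.158317565917969), (43.65988540649414, 35.22107696533203), 89.57798767089844)]
```

Request:
step_arm(moves=[[[0,-1.5,4],[0,0,0],30],[[0,-1.5,12],[0,0,0],30],[[0,-1.5,22],[0,0,0],30],[[0,-1.5,32],[0,0,0],30],[[0,-1.5,40],[0,0,0],30],[[0,-1.5,45],[0,0,0],30],[[0,-1.5,47],[0,0,0],30],[[0,-1.5,47],[0,0,0],30]])

```text
clock: 5.05
tcp_pos: [0.575, -0.3204, 0.0865]
orientation: [0.158, 0.715, 0.665, 0.146]
wrist_force: [8.1, -1.9, -1.4]
finger_gap: 0.0436
grip_force: 44.5
```

Request:
step_arm(moves=[[[0,0,1],[0,0,0],30],[[0,0,2],[0,0,0],30],[[0,0,3],[0,0,0],30],[[0,0,3],[0,0,0],30]])

```text
clock: 5.38
tcp_pos: [0.5759, -0.3207, 0.0846]
orientation: [0.158, 0.715, 0.665, 0.145]
wrist_force: [5.9, 0.3, 3.5]
finger_gap: 0.0434
grip_force: 45.1
```

Request:
step_arm(moves=[[[0,0.5,1],[0,0,0],30],[[0,0.5,2],[0,0,0],30],[[0,0.5,3],[0,0,0],30],[[0,0.5,3],[0,0,0],30]])

```text
clock: 5.72
tcp_pos: [0.5773, -0.3207, 0.0818]
orientation: [0.158, 0.716, 0.665, 0.145]
wrist_force: [5.9, 0.3, 4.9]
finger_gap: 0.0433
grip_force: 45.2
```

Request:
step_arm(moves=[[[0,0,1],[0,0,0],30],[[0,0,2],[0,0,0],30],[[0,0,3],[0,0,0],30],[[0,0,3],[0,0,0],30]])

```text
clock: 6.05
tcp_pos: [0.5782, -0.3209, 0.0799]
orientation: [0.158, 0.716, 0.665, 0.145]
wrist_force: [-1.1, 0.5, 10.6]
finger_gap: 0.0438
grip_force: 46.2
```

Request:
step_arm(moves=[[[0,0,1],[0,0,0],30],[[0,0,2],[0,0,0],30],[[0,0,2],[0,0,0],30]])

```text
clock: 6.3
tcp_pos: [0.5779, -0.3213, 0.0791]
orientation: [0.158, 0.716, 0.664, 0.144]
wrist_force: [-11.7, 2.6, 23.4]
finger_gap: 0.0437
grip_force: 47.7
```

```bash
python3 - <<'E'
from h import *
im,p=look("wrist","w4");s,r=quat();print(s["tcp_pos"],s["wrist_force"],r.inv().apply(s["wrist_force"]))
cv2.imwrite("pics/w4.png",cv2.resize(im[100:340,110:410,::-1],(800,640))[:600])
E
```

```text
[ 0.5779 -0.3213  0.0791] [-10.5772   1.9359  23.52  ] [  1.0516   0.1237 -25.8398]
```

View pics/w4.png

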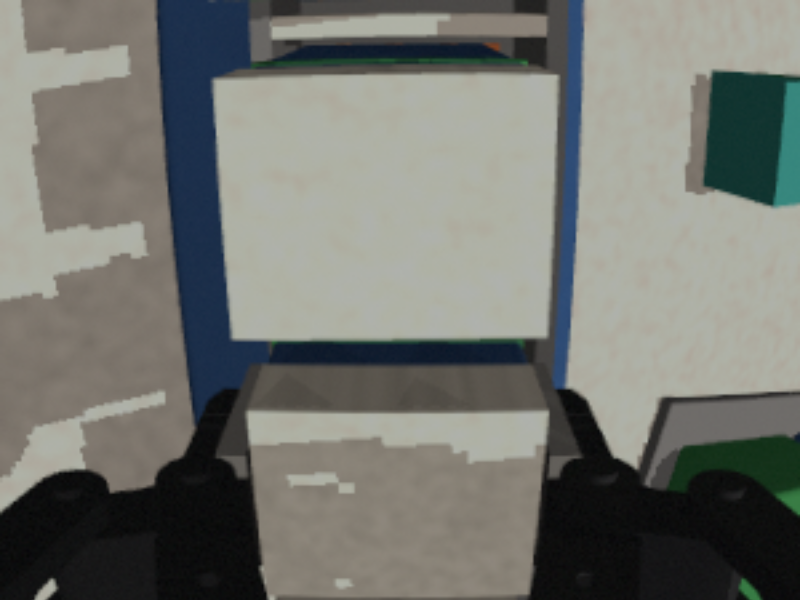

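The held carton sits level with carton 2 (top edge at Y 408, neighbour at Y 338). The force is purely axial at 26 N, so it is on the floor. Releasing.

Request:
step_arm(moves=[[[0,0,-1.5],[0,0,0],44],[[0,0,-1.5],[0,0,0],62],[[0,0,-1.5],[0,0,0],62],[[0,0,-1.5],[0,0,0],62],[[0,0,-10],[0,0,0],62],[[0,0,-45],[0,0,0],62],[[0,0,-85],[0,0,0],62],[[0,0,-120],[0,0,0],62]])

```text
clock: 7.02
tcp_pos: [0.5269, -0.3155, 0.1858]
orientation: [0.155, 0.716, 0.665, 0.145]
wrist_force: [0.2, -0.5, 1.2]
finger_gap: 0.0622
grip_force: 0.0
```

```bash
python3 - <<'E'
from h import *
im,p=look("wrist","w5");s,r=quat();print(s["tcp_pos"],s["wrist_force"])
cv2.imwrite("pics/w5.png",cv2.resize(im[...,::-1],(800,600)))
print(tops("w5",[(260,93),(260,151)],r,s["tcp_pos"],.075))
print(go((.50,.06,.24),Rt(0,0)),go((.501,.1745,.13),Rt(-.01,0)))
E
```

```text
[ 0.5279 -0.3177  0.1937] [-0.6577  0.0243  4.2096]
[((96.53239440917969, -5.546257019042969), (33.855350494384766, 41.871543884277344), 0.08741097897291183), ((51.68118667602539, -5.084863662719727), (41.57961654663086, 34.294612884521484), 89.01966094970703)]
(array([374.3, -30.4, -67.7]), array([ 0.435,  0.022, -0.073])) (array([489.2, -83.4,  28.2]), array([ 0.435,  0.02 , -0.063]))
```

View pics/w5.png

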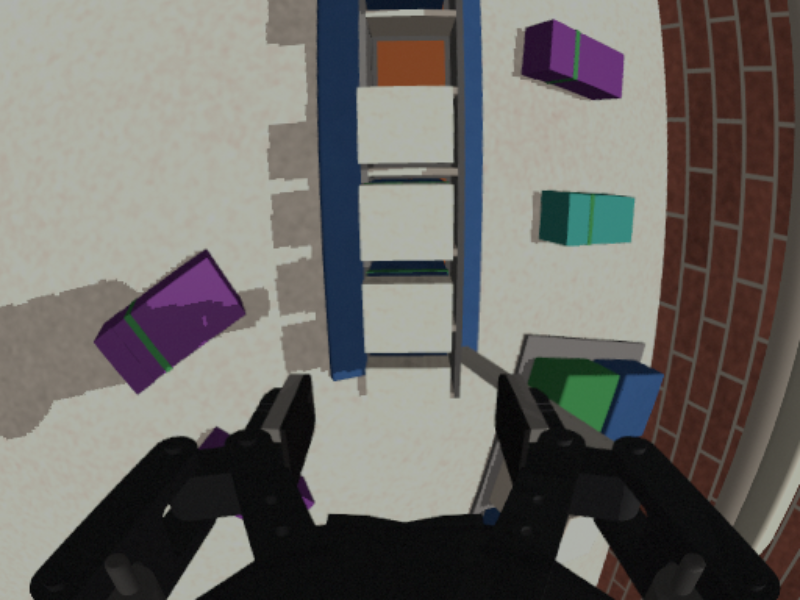

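```bash
python3 - <<'E'
from h import *
im,p=load("w5");s,r=quat()
for nm in ("w2","w5"):
    print(nm)
    _,pp=load(nm)
    S=np.array([.5779,-.3213,.0791]) # seated tcp
    ry=r.apply([1,0,0])
    for i in range(0,6):
        P=S+ry*.047*(i-1)+r.apply([0,0,-.0395]);print(i,(proj("wrist",P,pp)[0]/.64).round(0))
# rack base end corners, z=.008
print(plane("wrist",np.array([[332,381],[364,376],[328,200]])*.64,p,.008))
E
```

```text
w2
0 [411. 403.]
1 [411. 328.]
2 [411. 242.]
3 [411. 151.]
4 [411.  61.]
5 [410. -22.]
w5
0 [411. 403.]
1 [411. 321.]
2 [411. 227.]
3 [411. 129.]
4 [410.  34.]
5 [410. -51.]
[[ 0.5405 -0.3988  0.008 ]
 [ 0.5661 -0.4014  0.008 ]
 [ 0.5538 -0.2653  0.008 ]]
```

```bash
python3 - <<'E'
from h import *
im,p=load("w5")
c=im[215:310,205:325].astype(float);c=np.clip((c-c.min())*1.0,0,255)
g=cv2.createCLAHE(6,(4,4)).apply(cv2.cvtColor(im,cv2.COLOR_RGB2GRAY))[215:310,205:325]
out=np.hstack([c[...,::-1].astype(np.uint8),cv2.cvtColor(g,cv2.COLOR_GRAY2BGR)])
cv2.imwrite("pics/w5c.png",cv2.resize(out,(800,316),interpolation=cv2.INTER_CUBIC))
E
```

```text
(no output)
```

View pics/w5c.png

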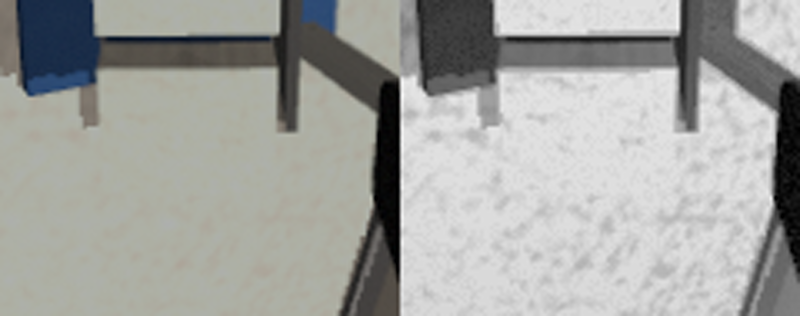

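```bash
python3 - <<'E'
from h import *
s,r=quat()
for d in (.085,.095): print(tops("w5",[(260,80),(260,142),(261,202)],r,s["tcp_pos"],d))
print(go((.505,.0,.24),Rt(0,0)))
E
```

```text
[((97.46603393554688, -5.613407135009766), (35.461551666259766, 43.85883331298828), 0.08740667998790741), ((50.589542388916016, -5.204206466674805), (43.50767517089844, 36.020992279052734), 88.60868072509766), ((2.419677734375, -4.40684700012207), (43.33219909667969, 34.934356689453125), 89.45468139648438)]
[((98.39938354492188, -5.6805572509765625), (37.0683479309082, 45.84613037109375), 0.08741526305675507), ((49.39885711669922, -5.2528076171875), (45.479061126708984, 37.65314483642578), 88.60868072509766), ((-0.9536533355712891, -4.419322967529297), (45.29563903808594, 36.51727294921875), 89.45469665527344)]
(array([314.8, -22. , -63.4]), array([ 0.435,  0.022, -0.073]))
```

Request:
step_arm(moves=[[[10,0,-30],[0,0,0],70],[[50,-5,-45],[0,0,0],70],[[90,-10,-55],[0.1,0,-0.02],70],[[130,-13,-60],[0.2,0.01,-0.03],70],[[170,-15,-63],[0.3,0.015,-0.05],70],[[210,-18,-63],[0.4,0.02,-0.07],70],[[250,-22,-63],[0.435,0.022,-0.073],70],[[290,-22,-63],[0.435,0.022,-0.073],70]])

```text
clock: 7.73
tcp_pos: [0.5041, -0.022, 0.2324]
orientation: [-0.005, 0.707, 0.708, -0.002]
wrist_force: [1.7, -0.7, 0.0]
finger_gap: 0.0701
grip_force: 0.0
```

```bash
python3 - <<'E'
from h import *
print(telemetry.get_state()["tcp_pos"],go((.501,.15,.22),Rt(0,0)))
E
```

```text
[ 0.5041 -0.022   0.2324] (array([171.9,  -2.8,  13.3]), array([-0.009, -0.005,  0.001]))
```

Request:
step_arm(moves=[[[40,0,0],[0,0,0],70],[[80,-1,4],[0,0,0],70],[[120,-2,8],[0,0,0],70],[[155,-3,10],[0,0,0],70],[[172,-3,10],[0,0,0],70],[[172,-3,10],[0,0,0],70]])

```text
clock: 8.23
tcp_pos: [0.4995, 0.1515, 0.2236]
orientation: [-0.004, 0.705, 0.709, -0.0]
wrist_force: [-0.7, -0.7, 0.0]
finger_gap: 0.0699
grip_force: 0.0
```

```bash
python3 - <<'E'
from h import *
im,p=look("wrist","w6");s,r=quat();print(s["tcp_pos"])
u=proj("wrist",(.501,.175,.094),p)[0];print(u,im[int(u[1]),int(u[0])])
for t in (5,8):
  q=tops("w6",[tuple(int(v) for v in u)],r,s["tcp_pos"],s["tcp_pos"][2]-.094,t);print(q)
  c=np.array([*q[0][0],0])/1000; P=s["tcp_pos"]+r.apply(c+[0,0,s["tcp_pos"][2]-.094]);print(P,go((P[0],P[1],.0545),Rt(0,0)))
E
```

```text
[0.4999 0.1497 0.2237]
[262.1838 162.1196] [152 155 151]
[((33.477542877197266, -7.179189682006836), (20.833383560180664, 25.03495979309082), 4.562801837921143)]
[0.4917 0.1837 0.0942] (array([ 33.3,  -6.9, 169.4]), array([-0.006, -0.004,  0.005]))
[((-107.31924438476562, -0.5012283325195312), (126.2359848022461, 138.6589813232422), 5.9703145027160645)]
[0.4991 0.0429 0.0936] (array([-107.5,   -0.3,  168.8]), array([-0.006, -0.004,  0.005]))
```

```bash
python3 - <<'E'
from h import *
im,p=load("w6");s,r=quat();z=s["tcp_pos"][2]-.094
for sd in [(255,150),(262,155),(268,162),(255,170)]:
  for t in (4,5,6,7):
    q=tops("w6",[sd],r,s["tcp_pos"],z,t)[0];print(sd,t,[np.round(v,1) for v in q])
g=im.astype(int)
print("row162 x225-305",g[162,225:306:2].tolist())
print("col262 y125-205",g[125:206:2,262].tolist())
E
```

```text
(255, 150) 4 [array([23.3,  1.9]), array([42.8, 33.3]), np.float64(89.8)]
(255, 150) 5 [array([25. ,  1.9]), array([35. , 44.2]), np.float64(3.9)]
(255, 150) 6 [array([25.4,  1.6]), array([35.3, 44.4]), np.float64(4.9)]
(255, 150) 7 [array([25.4,  1.6]), array([35.4, 44.6]), np.float64(4.9)]
(262, 155) 4 [array([21.5,  3. ]), array([27.6, 39.9]), np.float64(3.8)]
(262, 155) 5 [array([23.3,  1.9]), array([42.8, 33.3]), np.float64(89.8)]
(262, 155) 6 [array([25. ,  1.9]), array([35. , 44.2]), np.float64(3.9)]
(262, 155) 7 [array([25.4,  1.6]), array([35.3, 44.6]), np.float64(4.9)]
(268, 162) 4 [array([25. ,  1.9]), array([34.9, 43.9]), np.float64(3.6)]
(268, 162) 5 [array([25.4,  1.6]), array([35.3, 44.3]), np.float64(4.9)]
(268, 162) 6 [array([25.4,  1.6]), array([35.4, 44.4]), np.float64(4.8)]
(268, 162) 7 [array([25.4,  1.6]), array([35.4, 44.6]), np.float64(4.8)]
(255, 170) 4 [array([15.8, -4.6]), array([5.6, 4.8]), np.float64(90.0)]
(255, 170) 5 [array([16.8, 16.9]), array([11.2, 10.5]), np.float64(89.3)]
(255, 170) 6 [array([21.5,  3. ]), array([27.6, 39.9]), np.float64(3.8)]
(25
[... 783 characters left out ...]
]
col262 y125-205 [[141, 141, 143], [142, 142, 143], [141, 141, 143], [142, 142, 144], [102, 104, 109], [13, 22, 38], [13, 22, 37], [27, 50, 39], [87, 85, 79], [153, 155, 152], [152, 155, 151], [152, 155, 151], [153, 155, 154], [153, 156, 154], [153, 155, 155], [152, 155, 157], [153, 155, 156], [153, 155, 156], [152, 155, 152], [153, 155, 153], [153, 155, 154], [153, 155, 154], [153, 155, 159], [153, 155, 158], [153, 155, 154], [152, 155, 153], [153, 155, 156], [152, 154, 153], [95, 94, 89], [153, 154, 149], [150, 153, 150], [153, 155, 144], [152, 154, 142], [152, 154, 143], [153, 155, 147], [152, 155, 146], [153, 153, 142], [152, 152, 141], [153, 154, 143], [153, 155, 145], [152, 155, 147]]
```

Request:
step_arm(moves=[[[15,1,25],[0,0,0.06],70],[[25,2,60],[0,0,0.084],70],[[25,2,100],[0,0,0.084],70],[[25,2,135],[0,0,0.084],70],[[25,2,160],[0,0,0.084],70],[[25,2,169],[0,0,0.084],70],[[25,2,169],[0,0,0.084],70]])

```text
clock: 8.87
tcp_pos: [0.4999, 0.1724, 0.0529]
orientation: [-0.005, 0.736, 0.676, -0.003]
wrist_force: [-0.1, 0.3, 0.8]
finger_gap: 0.0701
grip_force: 0.0
```

Request:
step_arm(moves=[[[0,0,0],[0,0,0],30],[[0,0,0],[0,0,0],30],[[0,0,0],[0,0,0],30],[[0,0,0],[0,0,0],30],[[0,0,0],[0,0,0],30],[[0,0,0],[0,0,0],30]])

```text
clock: 9.37
tcp_pos: [0.5037, 0.1741, 0.0573]
orientation: [-0.002, 0.736, 0.677, 0.001]
wrist_force: [-1.5, -1.8, 6.8]
finger_gap: 0.0435
grip_force: 44.3
```

Request:
step_arm(moves=[[[0,0,-40],[0,0,0],30],[[0,0,-80],[0,0,0],30],[[-20,0,-120],[0,0,0],30],[[-60,0,-155],[0,0,0],30],[[-100,0,-185],[0,0,0],30],[[-140,0,-195],[0,0,0],30],[[-180,0,-195],[0,0,0],30]])

```text
clock: 9.95
tcp_pos: [0.4907, 0.0108, 0.2512]
orientation: [-0.001, 0.735, 0.678, 0.002]
wrist_force: [1.2, -0.3, -1.1]
finger_gap: 0.0437
grip_force: 44.2
```

```bash
python3 - <<'E'
from h import *
a=np.array([-.423*np.cos(-.067),.423*np.sin(.067),.906])
print(go(np.array([.5873,-.1806,.0791])+.135*a,Rt(-.07)))
E
```

```text
(array([-184. ,   54.5,   49.1]), array([-0.435, -0.002, -0.012]))
```

Request:
step_arm(moves=[[[-40,12,0],[-0.08,0,0],30],[[-80,24,5],[-0.18,0,0],30],[[-120,36,15],[-0.28,0,-0.01],30],[[-155,46,30],[-0.38,-0.002,-0.012],30],[[-180,54,45],[-0.435,-0.002,-0.012],30],[[-184,54,49],[-0.435,-0.002,-0.012],30],[[-184,54,49],[-0.435,-0.002,-0.012],30],[[-184,54,49],[-0.435,-0.002,-0.012],30]])

```text
clock: 10.62
tcp_pos: [0.5276, -0.1757, 0.1975]
orientation: [0.156, 0.715, 0.665, 0.145]
wrist_force: [0.0, 0.0, -0.3]
finger_gap: 0.044
grip_force: 44.2
```

```bash
python3 - <<'E'
from h import *
im,p=look("wrist","w7");s,r=quat();print(s["tcp_pos"],r.as_matrix())
a=np.array([-.423*np.cos(-.067),.423*np.sin(.067),.906])
seat=np.array([.5873,-.1806,.0791])
print(go(seat+.135*a,Rt(-.067)))
# pocket 5 neighbour top, expected tool x ~ +47
P=seat+r.apply([.047,0,-.0395]);u=proj("wrist",P,p)[0];print(u,im[int(u[1]),int(u[0])])
d=r.inv().apply(P-s["tcp_pos"])[2]
for t in (4,6,8):
  for dd in (d-.005,d+.005):
    print(t,dd,tops("w7",[tuple(int(v) for v in u)],r,s["tcp_pos"],dd,t))
# held carton: print column/row profiles for edges
g=im.astype(int);c=int(proj("wrist",s["tcp_pos"]+r.apply([.018,0,.0]),p)[0][0])
print("col",c,[(y,*g[y,c]) for y in range(180,262,2)])
for x,z in ((18,53),(18,-37)): print(x,z,proj("wrist",s["tcp_pos"]+r.apply(np.array([[x,-22,z],[x,22,z]])/1000.),p))
E
```

```text
[ 0.5284 -0.1754  0.1982] [[ 0.0711  0.9064  0.4163]
 [ 0.9975 -0.0645 -0.0298]
 [-0.0002  0.4174 -0.9087]]
(array([-1.2,  3.2, -2.1]), array([-0.006,  0.002, -0.004]))
[266.5403 141.6378] [178 181 170]
4 0.08838760553243397 [((49.36697769165039, 0.8465900421142578), (42.47059631347656, 34.545135498046875), 89.52163696289062)]
4 0.09838760553243397 [((48.24413299560547, 0.9577217102050781), (44.317352294921875, 36.04726791381836), 89.52167510986328)]
6 0.08838760553243397 [((49.481414794921875, 1.0016555786132812), (42.90982437133789, 34.69629669189453), 89.97773742675781)]
6 0.09838760553243397 [((48.36354064941406, 1.1195392608642578), (44.77568054199219, 36.20500183105469), 89.97773742675781)]
8 0.08838760553243397 [((49.481422424316406, 0.9958152770996094), (42.921504974365234, 34.69629669189453), 89.97773742675781)]
8 0.09838760553243397 [((48.36353302001953, 1.1134414672851562), (44.78786849975586, 36.20500183105469), 89.97773742675781)]
col 262 [(180, np.int64(124), np.int64(64), np.int64(34)), (182, np.int64(125), np.int64(65), np.int64(34)), (184, np.int64(124), np.int64(63)
[... 1296 characters left out ...]
, np.int64(81), np.int64(76), np.int64(69)), (240, np.int64(81), np.int64(76), np.int64(69)), (242, np.int64(80), np.int64(75), np.int64(68)), (244, np.int64(81), np.int64(76), np.int64(69)), (246, np.int64(79), np.int64(75), np.int64(68)), (248, np.int64(87), np.int64(82), np.int64(75)), (250, np.int64(170), np.int64(171), np.int64(158)), (252, np.int64(178), np.int64(180), np.int64(168)), (254, np.int64(177), np.int64(180), np.int64(167)), (256, np.int64(177), np.int64(180), np.int64(170)), (258, np.int64(178), np.int64(180), np.int64(168)), (260, np.int64(177), np.int64(177), np.int64(164))]
18 53 [[229.716  190.0214]
 [293.9645 189.9407]]
18 -37 [[208.9776 253.248 ]
 [318.2    252.9161]]
```

Request:
step_arm(moves=[[[0,3.5,10],[0,0,0],30],[[0,3.5,40],[0,0,0],30],[[0,3.5,65],[0,0,0],30],[[0,3,78],[0,0,0],30],[[0,3,80],[0,0,0],30],[[0,3,80],[0,0,0],30],[[0,3,80],[0,0,0],30]])

```text
clock: 11.25
tcp_pos: [0.5647, -0.1779, 0.1264]
orientation: [0.156, 0.715, 0.666, 0.146]
wrist_force: [-0.7, -0.6, 0.1]
finger_gap: 0.0435
grip_force: 44.3
```

```bash
python3 - <<'E'
from h import *
im,p=look("wrist","w8");s,r=quat();print(s["tcp_pos"],s["wrist_force"])
seat=np.array([.5873,-.1806,.0791]);print("to seat",go(seat,Rt(-.067)))
P=seat+r.apply([.047,0,-.0395]);u=proj("wrist",P,p)[0]
d=r.inv().apply(P-s["tcp_pos"])[2]
for dd in (d-.005,d,d+.005): print(round(dd,4),tops("w8",[tuple(int(v) for v in u)],r,s["tcp_pos"],dd))
# same quantity at the pocket-1 pre-insert view for reference: neighbour at (49.0,-4.0), inserted with dy -1
E
```

```text
[ 0.5648 -0.1783  0.1269] [-0.834  -1.0733 -0.6223]
to seat (array([-0.7,  0.6, 52.9]), array([-0.005,  0.002, -0.003]))
0.0084 [((49.776336669921875, -2.2937965393066406), (42.88127136230469, 34.663692474365234), 89.99662017822266)]
0.0134 [((48.906219482421875, -2.3293380737304688), (44.31242752075195, 35.82059097290039), 89.99662017822266)]
0.0184 [((48.03610610961914, -2.364879608154297), (45.74359130859375, 36.977500915527344), 89.99661254882812)]
```

Request:
step_arm(moves=[[[0,0.5,4],[0,0,0],30],[[0,0.5,12],[0,0,0],30],[[0,0.5,22],[0,0,0],30],[[0,0.5,32],[0,0,0],30],[[0,0.5,40],[0,0,0],30],[[0,0.5,44],[0,0,0],30],[[0,0.5,45],[0,0,0],30],[[0,0.5,45],[0,0,0],30]])

```text
clock: 11.97
tcp_pos: [0.5842, -0.1803, 0.0852]
orientation: [0.157, 0.715, 0.666, 0.146]
wrist_force: [7.7, -0.4, -0.6]
finger_gap: 0.0432
grip_force: 41.2
```

Request:
step_arm(moves=[[[0,0,1],[0,0,0],30],[[0,0,2],[0,0,0],30],[[0,0,3],[0,0,0],30],[[0,0,4],[0,0,0],30],[[0,0,4],[0,0,0],30]])

```text
clock: 12.38
tcp_pos: [0.5855, -0.1805, 0.0824]
orientation: [0.157, 0.715, 0.665, 0.146]
wrist_force: [3.3, -0.2, 6.2]
finger_gap: 0.0434
grip_force: 42.2
```

Request:
step_arm(moves=[[[0,0,1],[0,0,0],30],[[0,0,2],[0,0,0],30],[[0,0,2],[0,0,0],30]])

```text
clock: 12.63
tcp_pos: [0.5852, -0.1808, 0.0818]
orientation: [0.157, 0.715, 0.665, 0.145]
wrist_force: [-10.5, 0.6, 22.8]
finger_gap: 0.0439
grip_force: 45.1
```

```bash
python3 - <<'E'
from h import *
s,r=quat();print(s["tcp_pos"],r.inv().apply(s["wrist_force"]),go((.5873,-.1806,.0791),r)[0])
E
```

```text
[ 0.5852 -0.1808  0.0818] [ -0.242    0.0112 -25.0792] [0.3 0.8 3.3]
```

Pure axial force of 25 N at the depth I expected, so it is home. Releasing and retracting.

Request:
step_arm(moves=[[[0,0,-1.5],[0,0,0],44],[[0,0,-1.5],[0,0,0],62],[[0,0,-1.5],[0,0,0],62],[[0,0,-1.5],[0,0,0],62],[[0,0,-10],[0,0,0],62],[[0,0,-45],[0,0,0],62],[[0,0,-85],[0,0,0],62],[[0,0,-120],[0,0,0],62]])

```text
clock: 13.3
tcp_pos: [0.5336, -0.1756, 0.1887]
orientation: [0.155, 0.715, 0.666, 0.145]
wrist_force: [-0.5, -0.0, 0.7]
finger_gap: 0.062
grip_force: 0.0
```

Request:
step_arm(moves=[[[-30,0,-15],[0,0,0],62],[[-70,0,-20],[0,0,0],62],[[-110,0,-20],[0,0,0],62],[[-150,0,-20],[0,0,0],62],[[-150,0,-20],[0,0,0],62],[[-150,0,-20],[0,0,0],62]])

```text
clock: 13.8
tcp_pos: [0.5153, -0.3274, 0.206]
orientation: [0.156, 0.717, 0.664, 0.145]
wrist_force: [-0.1, 0.0, -1.3]
finger_gap: 0.0622
grip_force: 0.0
```

```bash
python3 - <<'E'
from h import *
im,p=look("wrist","w9");s,r=quat();print(s["tcp_pos"],s["wrist_force"])
a=.141*np.array([.067,.9978,0])/3
for i in range(1,6):
    P=np.array([.5779,-.3213,.0791])+a*(i-1)+r.apply([0,0,-.0395]);u=proj("wrist",P,p)[0]
    if 0<u[1]<384:
        d=r.inv().apply(P-s["tcp_pos"])[2];q=tops("w9",[tuple(int(v) for v in u)],r,s["tcp_pos"],d-.003)[0]
        print(i,u.round(),im[int(u[1]),int(u[0])],[np.round(v,1) for v in q])
# side camera: third spare still there
im,p=look("side","s9");u=proj("side",(.5985,.252,.094),p)[0];print("spare A",u,im[int(u[1]),int(u[0])])
a=np.load("pics/side0.npy").astype(int);dd=np.abs(a-im).sum(2);x,y=int(u[0]),int(u[1]);print("diff patch A",dd[y-8:y+25,x-10:x+12].mean())
for nm,q in dict(bottle=(.6,.18,.08)).items():
    x,y=proj("side",q,p)[0].astype(int);print(nm,dd[y-8:y+12,x-8:x+8].mean())
E
```

```text
[ 0.5153 -0.3256  0.2057] [-0.16    0.9608 -0.0481]
1 [264. 182.] [176 179 170] [array([11.3,  2.1]), array([34.6, 42.6]), np.float64(0.1)]
2 [264. 127.] [177 179 168] [array([58.6,  1.1]), array([43.2, 35.1]), np.float64(89.6)]
3 [264.  70.] [176 179 167] [array([105.3,   0.6]), array([42.2, 35.4]), np.float64(89.9)]
4 [263.  15.] [176 179 170] [array([147.7,   0.4]), array([43.2, 29.5]), np.float64(89.8)]
spare A [244.5345 279.647 ] [199 206 206]
diff patch A 12.103305785123966
bottle 12.946875
```

All four visible tops (pockets 1 to 4) are at the same height and evenly spaced. The spare and the bottle have not moved.

```bash
python3 -c "
from h import *
print(env.hand_in())"
```

```text
the job is handed in; nothing more can be done
None
```

Pockets 1 and 4 now each hold a spare carton, white end up, pushed home and released. The third spare is still standing in the tote and the job is handed in, at about 14 s on the clock.

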